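Rack the bench chisels by width

TASK

Put the four bench chisels away in the wooden chisel rack, one to a bay, in order of blade width, with the narrowest in the bay at the end where the oilstone stands and the widest at the other end. Lay each one level and straight in the middle of its bay, handle in the notch, blade resting on the cork rail and pointing away from the robot, the butt of the handle about 20 mm short of the strip along the near edge. Set them down, do not drop them, and leave the oilstone and the block plane where they are.

Things in the scene. Friction and masses are not known exactly. Their poses are not given: they have to be found in the camera images.
- chisel_6: Bench chisel, blade 6 mm wide, blue and black handle. Origin: on its underside below the front of the handle, at mat level when it lies there; x points along it to the cutting edge, z up. Handle from x = -98 to +30 mm, 26 mm wide (y) at the origin (24 to 27 along it), 24 mm high, its middle 12 to 14 mm above the origin. Grip it across the handle at the origin.
- chisel_16: Bench chisel, blade 16 mm wide, blue and black handle. Axes, origin and handle as chisel_6. Steel ferrule and neck from x = 30 to 58 mm, 4 mm thick blade to x = 168 mm. Lies on the handle's front and the cutting edge, so the butt stands about 7 mm clear of the mat.
- chisel_25: Bench chisel, blade 25 mm wide, blue and black handle. Axes, origin, handle and length as chisel_6 and chisel_16. All four chisels weigh 0.1 to 0.3 kg and balance between x = 0 and +70 mm.
- chisel_38: Bench chisel, blade 38 mm wide, blue and black handle. Axes, origin, handle and length as chisel_6 and chisel_16. The four start in shuffled order on a black rubber mat 3 mm thick, about 77 mm apart, blades roughly away from the robot.
- bay_a: Bay at the -y end of the wooden chisel rack (four equal bays in a row along y, 75 mm apart). Origin of each bay: where the origin of a properly laid chisel comes to rest, 26 mm above the bench; the bay's axes are then the chisel's axes, x from handle to blade.
- bay_b: Second bay from the -y end. Every bay: the handle lies in a notch in the near rail, 20 mm thick, centred at x = -70 mm; notch floor 36 mm wide, 5 mm above the bay's origin, 12 mm deep, flaring to 50 mm. The blade lies on the flat cork-topped far rail, 20 mm thick, centred at x = +115 mm, top 2.5 mm above the origin.
- bay_c: Third bay from the -y end. Every bay: open between the two rails, with 14 mm of air for fingertips from the origin down to the plywood base board (316 mm wide, 300 mm long, 12 mm thick).
- bay_d: Fourth bay, at the +y end, 225 mm from bay_a. Along the near edge of the rack runs a strip 48 mm high, its inner face at x = -117 mm in every bay; a well laid chisel's butt stops 19 mm short of it.
- oilstone: oilstone, pale buff, 176 x 50 mm, in a dark wooden base 200 x 70 mm, 30 mm high over all; loose, beside one end of the rack (either end, about 90 mm beyond the end bay's centre line). Origin: centre of its underside, x along its length. Not to be moved.
- plane: small steel block plane with a brass front knob, 160 x 50 mm, about 60 mm high; loose, beside the other end of the rack. Origin: centre of its underside, x along its length. Not to be moved.

How it is judged:
At the end, for the whole second after the job is handed in: One chisel per bay by width, the 6 mm one beside the oilstone, then 16, 25, 38 mm; each origin within 15 mm lengthwise, 12 mm sideways, -6 to +8 mm in height of its bay's origin, within 8 degrees of the bay's direction and of level, top side up, at rest (((y of oilstone in the frame of bay_a below 0.1 m and (x of chisel_6 in the frame of bay_a between -0.015 and 0.015 m and y of chisel_6 in the frame of bay_a between -0.012 and 0.012 m and z of chisel_6 in the frame of bay_a between -0.006 and 0.008 m and angle between the x axis of chisel_6 and the x axis of bay_a, either way round below 0.14 rad and angle between chisel_6's own z axis and vertical below 0.14 rad) and (x of chisel_16 in the frame of bay_b between -0.015 and 0.015 m and y of chisel_16 in the frame of bay_b between -0.012 and 0.012 m and z of chisel_16 in the frame of bay_b between -0.006 and 0.008 m and angle between the x axis of chisel_16 and the x axis of bay_b, either way round below 0.14 rad and angle between chisel_16's own z axis and vertical below 0.14 rad) and (x of chisel_25 in the frame of bay_c between -0.015 and 0.015 m and y of chisel_25 in the frame of bay_c between -0.012 and 0.012 m and z of chisel_25 in the frame of bay_c between -0.006 and 0.008 m and angle between the x axis of chisel_25 and the x axis of bay_c, either way round below 0.14 rad and angle between chisel_25's own z axis and vertical below 0.14 rad) and (x of chisel_38 in the frame of bay_d between -0.015 and 0.015 m and y of chisel_38 in the frame of bay_d between -0.012 and 0.012 m and z of chisel_38 in the frame of bay_d between -0.006 and 0.008 m and angle between the x axis of chisel_38 and the x axis of bay_d, either way round below 0.14 rad and angle between chisel_38's own z axis and vertical below 0.14 rad)) or (y of oilstone in the frame of bay_a above 0.1 m and (x of chisel_6 in the frame of bay_d between -0.015 and 0.015 m and y of chisel_6 in the frame of bay_d between -0.012 and 0.012 m and z of chisel_6 in the frame of bay_d between -0.006 and 0.008 m and angle between the x axis of chisel_6 and the x axis of bay_d, either way round below 0.14 rad and angle between chisel_6's own z axis and vertical below 0.14 rad) and (x of chisel_16 in the frame of bay_c between -0.015 and 0.015 m and y of chisel_16 in the frame of bay_c between -0.012 and 0.012 m and z of chisel_16 in the frame of bay_c between -0.006 and 0.008 m and angle between the x axis of chisel_16 and the x axis of bay_c, either way round below 0.14 rad and angle between chisel_16's own z axis and vertical below 0.14 rad) and (x of chisel_25 in the frame of bay_b between -0.015 and 0.015 m and y of chisel_25 in the frame of bay_b between -0.012 and 0.012 m and z of chisel_25 in the frame of bay_b between -0.006 and 0.008 m and angle between the x axis of chisel_25 and the x axis of bay_b, either way round below 0.14 rad and angle between chisel_25's own z axis and vertical below 0.14 rad) and (x of chisel_38 in the frame of bay_a between -0.015 and 0.015 m and y of chisel_38 in the frame of bay_a between -0.012 and 0.012 m and z of chisel_38 in the frame of bay_a between -0.006 and 0.008 m and angle between the x axis of chisel_38 and the x axis of bay_a, either way round below 0.14 rad and angle between chisel_38's own z axis and vertical below 0.14 rad))) and linear speed of each of chisel_6, chisel_16, chisel_25, chisel_38 below 0.02 m/s and angular speed of each of chisel_6, chisel_16, chisel_25, chisel_38 below 0.1 rad/s); the robot touches nothing.
It fails at once if a chisel is dropped or thrown (moves faster than 0.7 m/s, as after a fall of 25 mm, with no finger on it) ((linear speed of chisel_6 above 0.7 m/s and contact force between the fingers and chisel_6 below 0.2 N) or (linear speed of chisel_16 above 0.7 m/s and contact force between the fingers and chisel_16 below 0.2 N) or (linear speed of chisel_25 above 0.7 m/s and contact force between the fingers and chisel_25 below 0.2 N) or (linear speed of chisel_38 above 0.7 m/s and contact force between the fingers and chisel_38 below 0.2 N)).
It fails at once if the oilstone is shifted by more than 20 mm (distance of oilstone from where it was at the start of the episode above 0.02 m).
It fails at once if the block plane is shifted by more than 20 mm (distance of plane from where it was at the start of the episode above 0.02 m).
It also fails if it takes over 112 s, if anything falls off the work surface, if the arm or the gripper's body presses on something with over 40 N, if the wrist force passes 120 N, or if a joint passes its speed limit or range.

ROBOT

A 6-joint arm with a two-finger parallel gripper is mounted at the origin on the work surface. World frame = base frame: x ahead of the robot, y to its left, z up, the work surface at z = 0. Lengths are in m, angles in rad, forces in N, time in s.
With the tool pointing down it reaches from about 0.225 to 0.725 m from the base axis. Payload 3.1 kg.
Tool frame: the origin (TCP) lies at the very end of the fingers, on their centre line; the grasp point (between the pads) lies 19 mm behind it (manip.pinch_z is the distance from the TCP to the grasp point, in m); z points along the fingers, y is the line along which they close (so a half turn about z gives the same grasp; the last joint's range is limited). The gripper opens to 85 mm and grips with 20 to 120 N. Pads are 22 mm wide; open, the fingers measure 114 mm over their backs; the gripper's body (76 mm by 85 mm) begins 54 mm behind the grasp point. The pads swing forward as they close: fully open they stand 13 mm farther back than shut.
Start: joints at [-1.459, 0.048, 0.099, 1.622, 0, 1.443], TCP at [0.125, -0.51, 0.204] pointing down, gripper open.
Joint ranges: [-2.91, 2.91], [-0.99, 1.94], [-1.21, 1.42], [-2.12, 2.29], [-1.49, 1.47], [-3.14, 3.14]. Speed limits (rad/s): [2.79, 2.79, 3.14, 3.14, 3.14, 3.14].

INTERFACE

Orientations are given as a unit quaternion [w, x, y, z].
In Python, from rig import sensors, imaging, close_job, manip gives the robot as it stands.
- The arm moves only by the shell command python3 -m inch 'ROWS' [FORCE]. ROWS is a JSON object of lists of equal length, an entry for each row: "slide": the shift along the tool's x, y, z in mm, a list of three; "spin": the turn about the tool's z in degrees; "claw": the closure, from 0 (fully open) to 1 (shut). A call has 1 to 5 rows; each row is the pose to reach, as a shift and turn from the pose commanded when the call began, along the tool's axes at that moment; what a row does not reach only later rows make up. A row lasts 1/12 s, in which the tool goes at most 41.7 mm and 7.16 degrees, less where a joint would pass 70% of its speed; a pose out of reach is approached as far as the arm can. A call with a gripper value outside its range is refused whole. The fingers move at their own pace and stop on an object; FORCE is the grip in N (left out, the last holds). Time passes only in rows, so rows that repeat a pose let the fingers close. It gives the time, the measured TCP pose, the force, the opening and the grip force at its end, in the units of the state.
- sensors.read_state(): the state, without advancing time (a new reading comes with each control period).
- imaging.grab_frame(name): name is "scene" or "top" or "wrist"; returns the picture (420x560x3 uint8, red, green, blue); there is no depth.
- imaging.camera_model(name): a dict with "intrinsics" (3x3 intrinsics, pixels), "k1" (the pictures are not rectified: a ray, as slopes to the right and down, at radius r is drawn at 1 + k1 r^2 times it, then the intrinsics apply), "world_from_camera" (4x4, takes a point from camera to world coordinates). Camera axes: x right, y up, looking along -z (the intrinsics and any distortion apply to the point x, -y, -z); pixel columns grow to the right and rows downward; lengths in m; the calibration is good to about 2 mm. A picture is of the moment at which its call begins: read the wrist's pose just before it. camera_model takes no time and is no camera call; for the wrist camera it gives the pose at the moment of the call.
- close_job(): hands the job in; it is judged then, once.
The state is a dict: "time": time; "q": joint angles; "dq": joint speeds; "joint_efforts": joint torques, N m; "tcp_pos": TCP position; "ee_rot": TCP orientation; "contact_force": force on the tool from outside, world axes, zero at the start; "moment": the same for the moment, N m; "opening": finger opening in m; "finger_force": force on a finger pad.
Only numpy, scipy, OpenCV 4.12 (cv2) and the standard library are available. Lean on these libraries where they do the work, as an engineer would, in place of code of your own. Each camera call takes 0.05 s, during which the arm holds its last target. There are 200 camera calls.

## Working session

There is one attempt and no reset: what is moved stays moved. The work goes in short steps, Python scripts to look and compute and a shell command to move; the robot and the scene stay as the last step left them, time stands still between calls to the robot, and variables do not carry over. Pictures are saved under pics/ and viewed, at most 14 in all, crops included, and the job is handed in when it is done.

```bash
ls; mkdir -p pics
python3 - <<'E'
from rig import sensors, imaging, manip
import cv2
s=sensors.read_state();print(s)
for n in("scene","top"):
    f=imaging.grab_frame(n);cv2.imwrite(f"pics/{n}0.png",f[...,::-1])
    m=imaging.camera_model(n);print(n,m)
print([a for a in dir(manip) if a[0]!='_'])
E
```

```text
pics
{'time': 0.0, 'q': array([-1.45881807e+00,  4.87734288e-02,  9.75967510e-02,  1.62198717e+00,
        4.29915866e-06,  1.44302319e+00]), 'dq': array([-0.00020415,  0.00077795,  0.0010396 , -0.00243907,  0.00033653,
       -0.00019161]), 'joint_efforts': array([-1.92522297e-03, -3.38786960e+01,  3.20012283e+01,  2.04205391e-02,
       -7.75052513e-05,  1.12369318e-05]), 'tcp_pos': array([ 0.12459462, -0.50931244,  0.20250489]), 'ee_rot': array([-1.18370548e-03,  9.92822814e-01,  1.19588709e-01,  1.14980835e-05]), 'contact_force': array([-0.57717984,  0.60851928, -0.17459241]), 'moment': array([-0.01002921,  0.00012948, -0.01745222]), 'finger_force': 0.0, 'opening': 0.08506524624105573}
scene {'intrinsics': array([[404.05436306,   0.        , 290.29125145],
       [  0.        , 404.05436306, 213.13600748],
       [  0.        ,   0.        ,   1.        ]]), 'k1': -0.10516868434420755, 'world_from_camera': array([[-1.17294829e-01, -7.68632267e-01,  6.28845260e-01,
         1.11994519e+00],
       [ 9.93096533e-01, -9.00851178e-02,  7.51262078e-02,
         6.82209648e-02],
       [-1.09482819e-03,  6.33315963e-01,  7.73892559e-01,
         8.22834696e-01],
       [ 0.00000000e+00,  0.00000000e+00,  0.00000000e+00,
         1.00000000e+00]])}
top {'intrinsics': array([[394.73406906,   0.        , 283.28556477],
       [  0.        , 394.73406906, 211.97996796],
       [  0.        ,   0.        ,   1.        ]]), 'k1': 0.027298415653092514, 'world_from_camera': array([[-0.02077516,  0.9936477 , -0.11060125,  0.39395857],
       [-0.99925614, -0.01704182,  0.03459408,  0.01367506],
       [ 0.03248948,  0.11123767,  0.99326261,  1.01221466],
       [ 0.        ,  0.        ,  0.        ,  1.        ]])}
['Unreachable', 'pinch_z']
```

View pics/top0.png

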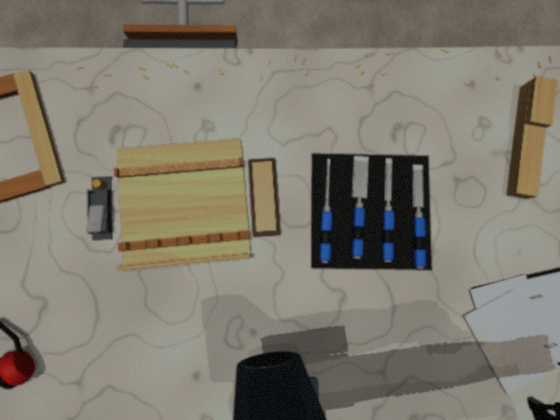

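View pics/scene0.png

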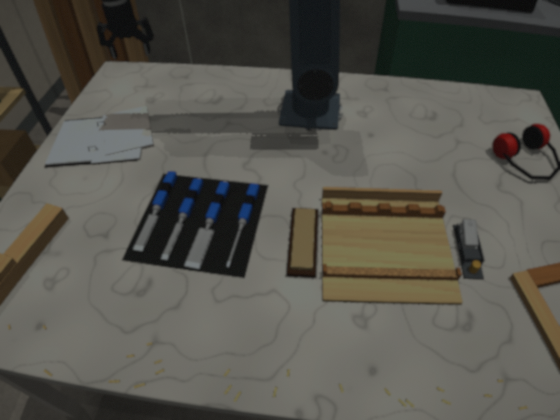

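The rack is at image left (+y). The oilstone (col 264, row 197) is at the rack's -y end and the plane (col 98, row 205) at the +y end, so 6→a, 16→b, 25→c, 38→d. The chisels sit at cols 326 (narrowest), 360 (widest), 389 and 419.

```bash
cat > h.py <<'E'
import numpy as np, cv2
from rig import imaging, sensors
def ray(m,uv,z):
    """pixels (N,2) -> world points on plane height z"""
    uv=np.atleast_2d(np.float64(uv)); K=m["intrinsics"]; T=m["world_from_camera"]
    d=(uv-K[:2,2])/[K[0,0],K[1,1]]; rd=np.linalg.norm(d,axis=1); r=rd.copy()
    for _ in range(30): r=rd/(1+m["k1"]*r*r)
    s=d/(1+m["k1"]*r*r)[:,None]
    w=np.c_[s[:,0],-s[:,1],-np.ones(len(s))]@T[:3,:3].T
    return T[:3,3]+w*((z-T[2,3])/w[:,2])[:,None]
def proj(m,P):
    T=m["world_from_camera"];K=m["intrinsics"]
    c=(np.atleast_2d(P)-T[:3,3])@T[:3,:3]; s=np.c_[c[:,0],-c[:,1]]/-c[:,2:]
    s=s*(1+m["k1"]*(s**2).sum(1))[:,None]
    return s*[K[0,0],K[1,1]]+K[:2,2]
E
python3 - <<'E'
from h import *
f=cv2.imread("pics/top0.png")
cv2.imwrite("pics/c1.png",np.vstack([cv2.resize(f[140:280,90:290],None,fx=4,fy=4,interpolation=cv2.INTER_CUBIC)]))
m=imaging.camera_model("top")
hsv=cv2.cvtColor(f,cv2.COLOR_BGR2HSV)
roi=np.zeros(f.shape[:2],np.uint8);roi[152:272,313:430]=1
blue=((hsv[...,0]>100)&(hsv[...,0]<130)&(hsv[...,1]>130)&(hsv[...,2]>60)&(roi>0))
steel=((hsv[...,2]>90)&(hsv[...,1]<90)&(roi>0))
for i,(a,b) in enumerate([(315,340),(344,372),(378,400),(406,430)]):
    w=np.zeros_like(blue);w[:,a:b]=1
    pb=np.argwhere(blue&w)[:,::-1];ps=np.argwhere(steel&w&(np.arange(420)<212)[:,None])[:,::-1]
    B=ray(m,pb,.015)[:,:2];S=ray(m,ps,.006)[:,:2]
    e=B[:,0];
    c0=B[e<np.quantile(e,.2)].mean(0);
    tip=S[:,0].max(); ct=S[S[:,0]>tip-.05].mean(0); 
    print(i,"blue x",e.min(),e.max(),"mean",B.mean(0),"butt",c0,"steel tip",tip,"low",S[:,0].min(),"ct",ct,"bladewidth", len(S[S[:,0]>tip-.05])*(1/394.7)**2/.05, "yaw",np.degrees(np.arctan2((ct-c0)[1],(ct-c0)[0])))
E
```

```text
0 blue x 0.3814426413109268 0.5058206018563765 mean [ 0.44329279 -0.12688537] butt [ 0.39076645 -0.12386345] steel tip 0.6624129618722399 low 0.5065653540053877 ct [ 0.64941077 -0.14157935] bladewidth 0.009243325340210539 yaw -3.9183674522171676
1 blue x 0.3898282415946192 0.5120980078769313 mean [ 0.45175648 -0.21046022] butt [ 0.40002126 -0.20589035] steel tip 0.6614180729063678 low 0.515502251495523 ct [ 0.63770459 -0.22525909] bladewidth 0.035047608581631626 yaw -4.65872239261871
2 blue x 0.3807837703860647 0.5030993332507205 mean [ 0.44292693 -0.28675961] butt [ 0.3896515  -0.28362183] steel tip 0.6601880517114259 low 0.5064182488252464 ct [ 0.6411388  -0.30029368] bladewidth 0.018229891643193007 yaw -3.792759177228421
3 blue x 0.3616768567056261 0.4859290082885043 mean [ 0.42443624 -0.36656067] butt [ 0.37119145 -0.36417777] steel tip 0.6591247526618114 low 0.5025274460222673 ct [ 0.6388508 -0.3805544] bladewidth 0.02054072297824564 yaw -3.501254654520519
```

View pics/c1.png

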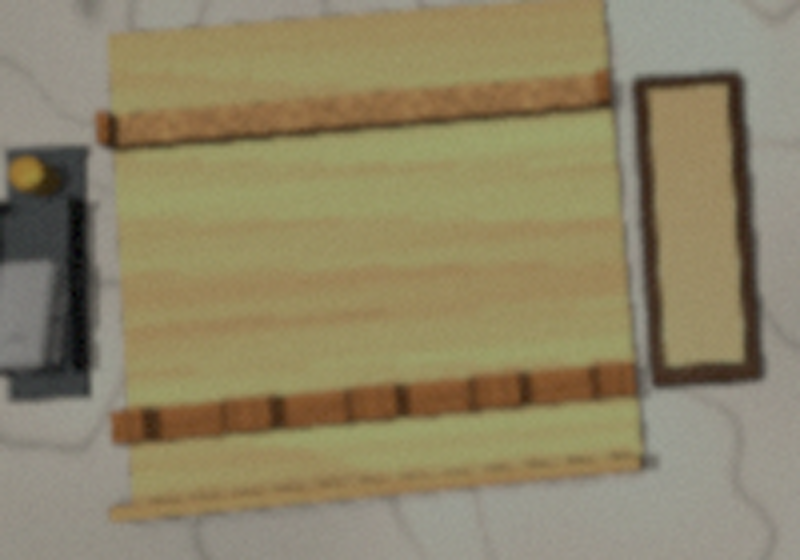

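The crop shows the rails clearly: cork rail from (115,131) to (606,88), and notch floors centred near cols 190, 315, 440 and 560. Next I'll take closer views with the wrist camera.

```bash
python3 -m inch '{"slide":[[35,-19,-8],[70,-38,-16],[105,-56,-24],[140,-75,-32],[175,-94,-40]],"spin":[4,8,12,16,18],"claw":[0,0,0,0,0]}'
python3 -m inch '{"slide":[[28,-28,-10],[56,-56,-20],[84,-84,-30],[112,-112,-40],[138,-142,-50]],"spin":[0,0,0,0,0],"claw":[0,0,0,0,0]}'
python3 -m inch '{"slide":[[0,0,0],[0,0,0],[0,0,0]],"spin":[0,0,0],"claw":[0,0,0]}'
python3 - <<'E'
from h import *
m=imaging.camera_model("wrist");f=imaging.grab_frame("wrist")[...,::-1]
cv2.imwrite("pics/w1.png",f);np.save("w1.npy",m,allow_pickle=True)
print(m);print(sensors.read_state()["tcp_pos"])
E
```

```text
time: 0.52
tcp_pos: [0.2731, -0.3755, 0.2435]
ee_rot: [-0.0, 0.999, -0.039, -0.0]
contact_force: [1.5, -0.2, 0.7]
opening: 0.0851
finger_force: 0.0
time: 0.93
tcp_pos: [0.4217, -0.2442, 0.2936]
ee_rot: [-0.0, 0.999, -0.037, -0.0]
contact_force: [0.2, 0.3, -0.7]
opening: 0.0855
finger_force: 0.0
time: 1.18
tcp_pos: [0.4202, -0.2457, 0.2931]
ee_rot: [-0.0, 0.999, -0.037, -0.001]
contact_force: [-0.3, -0.4, 0.3]
opening: 0.0856
finger_force: 0.0
{'intrinsics': array([[335.72969975,   0.        , 283.04613393],
       [  0.        , 335.72969975, 205.56103913],
       [  0.        ,   0.        ,   1.        ]]), 'k1': 0.022217776386437363, 'world_from_camera': array([[-7.25961559e-02,  9.59330109e-01,  2.72792119e-01,
         4.89764997e-01],
       [-9.97361187e-01, -7.00138717e-02, -1.92020689e-02,
        -2.50948548e-01],
       [ 6.78109558e-04, -2.73466268e-01,  9.61881355e-01,
         4.63089904e-01],
       [ 0.00000000e+00,  0.00000000e+00,  0.00000000e+00,
         1.00000000e+00]])}
[ 0.41975933 -0.24618666  0.29294328]
```

View pics/w1.png

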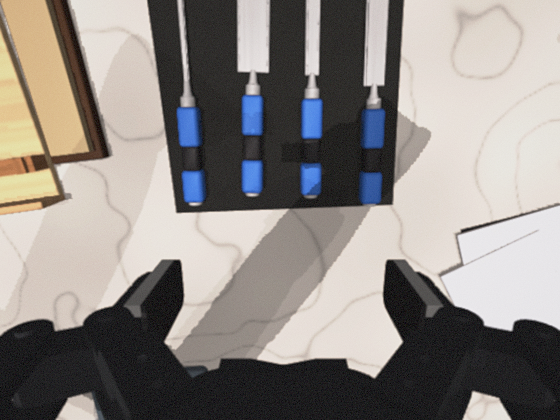

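The wrist view shows four blue handles on the mat (cols 190, 253, 312, 372; rows 95–205). By blade width, left to right they are 6, 38, 16 and 25.

```bash
cat >> h.py <<'E'
def handles(f,m,z=.016,amin=300):
    """blue handles, f BGR: list of (origin xy, yaw deg, front x.., length, width) by column"""
    h=cv2.cvtColor(f,cv2.COLOR_BGR2HSV)
    b=((h[...,0]>98)&(h[...,0]<130)&(h[...,1]>110)&(h[...,2]>50)).astype(np.uint8)
    b=cv2.morphologyEx(b,cv2.MORPH_OPEN,np.ones((3,3)))
    b=cv2.morphologyEx(b,cv2.MORPH_CLOSE,np.ones((41,3)))
    n,l,st,c=cv2.connectedComponentsWithStats(b); out=[]
    for i in range(1,n):
        if st[i,4]<amin: continue
        P=ray(m,np.argwhere(l==i)[:,::-1],z)[:,:2]
        (cx,cy),(w,hh),_=cv2.minAreaRect((P*1000).astype(np.float32))
        vx,vy,x0,y0=cv2.fitLine((P*1000).astype(np.float32),cv2.DIST_L2,0,.01,.01).ravel()
        d=np.array([vx,vy])*np.sign(vx); t=(P*1000-[x0,y0])@d
        front=np.array([x0,y0])+d*t.max()
        out.append((c[i,0],(front-30*d).round(1),np.degrees(np.arctan2(d[1],d[0])).round(2),(t.max()-t.min()).round(1),round(min(w,hh),1)))
    return sorted(out)
E
python3 - <<'E'
from h import *
m=np.load("w1.npy",allow_pickle=True).item();f=cv2.imread("pics/w1.png")
for r in handles(f,m):print(r)
m=imaging.camera_model("top");f=cv2.imread("pics/top0.png")
for r in handles(f,m,amin=100):print(r)
E
```

```text
(np.float64(190.840573012939), array([ 472.1, -127.8]), np.float32(-4.44), np.float64(125.5), 31.5)
(np.float64(251.86070780399274), array([ 481.1, -210.6]), np.float32(-6.05), np.float64(126.7), 29.4)
(np.float64(310.99902865468675), array([ 470.5, -286.6]), np.float32(-3.78), np.float64(124.1), 28.5)
(np.float64(371.4789644012945), array([ 452.8, -365. ]), np.float32(-2.12), np.float64(125.4), 31.0)
(np.float64(325.69081272084804), array([ 475.1, -129.9]), np.float32(-4.72), np.float64(124.4), 30.3)
(np.float64(358.1376811594203), array([ 482.8, -212.9]), np.float32(-4.88), np.float64(122.6), 29.2)
(np.float64(388.00880281690144), array([ 473.6, -288.6]), np.float32(-4.6), np.float64(123.5), 29.3)
(np.float64(419.6033613445378), array([ 456.5, -367.6]), np.float32(-3.15), np.float64(125.1), 30.5)
```

```bash
python3 -m inch '{"slide":[[-3,-40,0],[-6,-80,0],[-9,-120,0],[-12,-160,0],[-14,-200,0]],"spin":[0,0,0,0,0],"claw":[0,0,0,0,0]}' | head -2
python3 -m inch '{"slide":[[-3,-40,0],[-6,-80,0],[-9,-120,0],[-12,-160,0],[-14,-200,0]],"spin":[0,0,0,0,0],"claw":[0,0,0,0,0]}' | head -2
python3 -m inch '{"slide":[[0,-30,0],[0,-30,0],[0,-30,0],[0,-30,0]],"spin":[-5,-9,-9,-9],"claw":[0,0,0,0]}'
python3 - <<'E'
from h import *
m=imaging.camera_model("wrist");f=imaging.grab_frame("wrist")[...,::-1]
cv2.imwrite("pics/w2.png",f);np.save("w2.npy",m,allow_pickle=True)
print(m["world_from_camera"][:3,3]);print(sensors.read_state()["tcp_pos"])
E
```

```text
time: 1.65
tcp_pos: [0.4202, -0.0454, 0.2931]
time: 2.07
tcp_pos: [0.4194, 0.0651, 0.2933]
time: 2.4
tcp_pos: [0.4208, 0.0938, 0.2944]
ee_rot: [-0.016, 0.998, 0.062, 0.001]
contact_force: [0.3, 0.1, 0.1]
opening: 0.0856
finger_force: 0.0
[0.4898365  0.09676274 0.46463237]
[0.42083048 0.0938274  0.29443625]
```

View pics/w2.png

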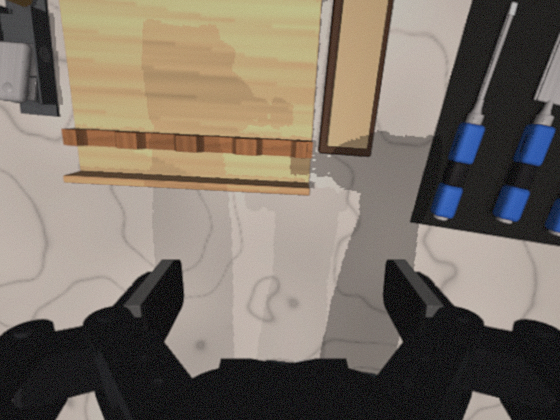

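The view catches only the near part of the rack (near rail at row 140, strip at row 185), because the arm was short of its target. I'll move on forward and left.

```bash
python3 -m inch '{"slide":[[25,-31,0],[50,-62,0],[75,-93,0],[95,-119,0],[95,-119,0]],"spin":[0,0,0,0,0],"claw":[0,0,0,0,0]}' | head -2
python3 -m inch '{"slide":[[0,0,0],[0,0,0]],"spin":[0,0],"claw":[0,0]}'
python3 - <<'E'
from h import *
m=imaging.camera_model("wrist");f=imaging.grab_frame("wrist")[...,::-1]
cv2.imwrite("pics/w3.png",f);np.save("w3.npy",m,allow_pickle=True)
print(m["world_from_camera"][:3,3]);s=sensors.read_state();print(s["tcp_pos"],s["q"],s["ee_rot"])
E
```

```text
time: 2.87
tcp_pos: [0.5078, 0.1817, 0.2977]
time: 3.03
tcp_pos: [0.5056, 0.1813, 0.2987]
ee_rot: [-0.031, 0.995, 0.09, -0.002]
contact_force: [-0.3, -0.2, 0.1]
opening: 0.0853
finger_force: 0.0
[0.57551192 0.18308911 0.46855228]
[0.50531013 0.18127274 0.29910698] [0.17976339 0.11703679 0.36444252 1.81554165 0.06158424 3.14100986] [-0.03078271  0.99546048  0.09004896 -0.00143031]
```

View pics/w3.png

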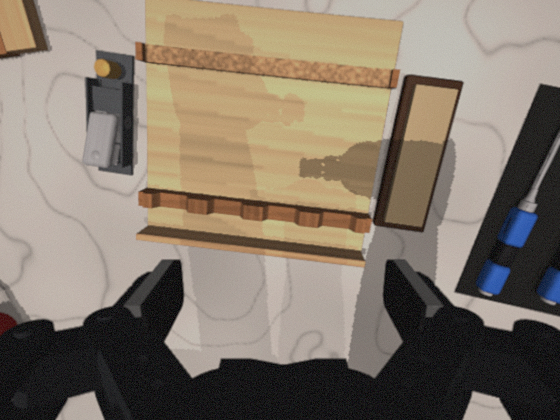

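The rack is fully in view: cork rail from (137,50) to (398,78), near rail from (140,198) to (368,222). Joint 6 is at its limit, so I'll use the half-turned gripper from here on. I'm enlarging this view to measure the rails.

Run:
```python
from h import *
f=cv2.imread("pics/w3.png")
a=cv2.resize(f[30:100,130:410],(784,196),interpolation=cv2.INTER_CUBIC);b=cv2.resize(f[180:275,130:410],(784,266),interpolation=cv2.INTER_CUBIC)
cv2.imwrite("pics/c3.png",np.vstack([a,b]))
```

```text
(no output)
```

View pics/c3.png

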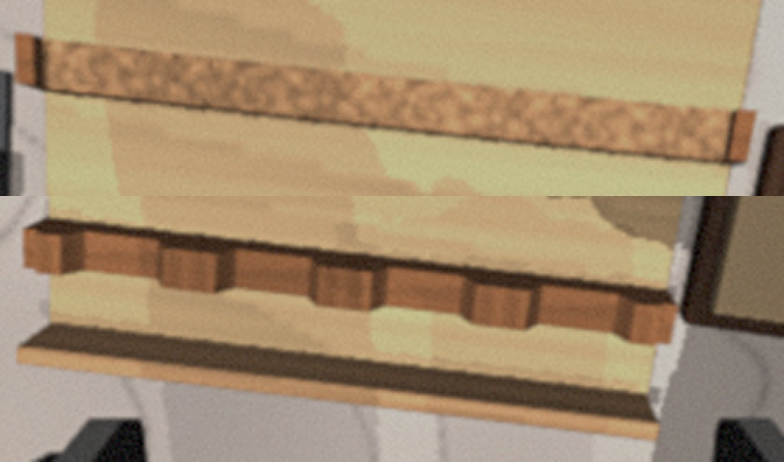

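```bash
for i in 1 2 3 4; do :; done
python3 -m inch '{"slide":[[0,0,0],[0,0,0],[0,0,0],[0,0,0],[0,0,0]],"spin":[-7,-14,-21,-28,-35],"claw":[0,0,0,0,0]}' | head -1
python3 -m inch '{"slide":[[0,0,0],[0,0,0],[0,0,0],[0,0,0],[0,0,0]],"spin":[-7,-14,-21,-28,-35],"claw":[0,0,0,0,0]}' | head -1
python3 -m inch '{"slide":[[0,0,0],[0,0,0],[0,0,0],[0,0,0],[0,0,0]],"spin":[-7,-14,-21,-28,-35],"claw":[0,0,0,0,0]}' | head -1
python3 -m inch '{"slide":[[0,0,0],[0,0,0],[0,0,0],[0,0,0],[0,0,0]],"spin":[-7,-14,-21,-28,-35],"claw":[0.2,0.4,0.4,0.4,0.4]}' | head -1
python3 -m inch '{"slide":[[0,0,0],[0,0,0],[0,0,0],[0,0,0],[0,0,0]],"spin":[-7,-14,-21,-28,-35],"claw":[0.4,0.4,0.4,0.4,0.4]}' | head -5
```

```text
time: 3.5
time: 3.92
time: 4.33
time: 4.75
time: 5.17
tcp_pos: [0.5049, 0.1814, 0.2999]
ee_rot: [-0.002, -0.05, 0.998, 0.031]
contact_force: [0.3, 0.1, -1.2]
opening: 0.0512
```

```bash
cat > rack.py <<'E'
from h import *
m=np.load("w3.npy",allow_pickle=True).item()
t=lambda x,y:(130+x/2.8-.3,30+y/2.8-.3)
b=lambda x,y:(130+x/2.8-.3,180+(y-196)/2.8-.3)
F=lambda p,z:1000*ray(m,p,z)[:,:2]
R=F([b(191,268),b(342,286),b(497,305)],.043);C=F([t(43,66),t(735,134),t(17,60),t(754,136)],.0285);S=F([b(20,347),b(655,422)],.048)
print("ridges",R.round(1),"sp",np.linalg.norm(np.diff(R,axis=0),axis=1));print("cork",C.round(1));print("strip",S.round(1))
yaw=lambda d:np.degrees(np.arctan2(-d[0],d[1]))
print(yaw(R[0]-R[2]),yaw(C[0]-C[1]),yaw(S[0]-S[1]),np.linalg.norm(C[0]-C[1]),np.linalg.norm(S[0]-S[1]))
mid=C[2:].mean(0); d=mid-R[1]; print("len",np.linalg.norm(d),"(185) dir",np.degrees(np.arctan2(d[1],d[0])))
E
python3 rack.py
python3 - <<'E'
# check against top camera
from h import *
m=imaging.camera_model("top")
t=lambda x,y:((x+.5)/4-.5+90,(y+.5)/4-.5+140)
F=lambda p,z:1000*ray(m,p,z)[:,:2]
C=F([t(97,131),t(611,88)],.0285);print(C.round(1),C.mean(0))
N=F([t(190,418),t(315,407),t(440,396),t(560,385)],.031);print(N.round(1))
d=C.mean(0)-N.mean(0);print(np.linalg.norm(d),np.degrees(np.arctan2(d[1],d[0])))
E
```

```text
ridges [[430.8 299.1]
 [436.3 226.4]
 [441.6 152.3]] sp [72.87346282 74.24866269]
cork [[606.7 388.9]
 [632.2  87. ]
 [607.  400.5]
 [632.8  78.9]]
strip [[375.8 376.3]
 [400.6  67. ]]
4.243021799973098 4.832589679893496 4.580775706056676 302.9931696292739 310.25030005419876
len 184.1123370998298 (185) dir 4.134587198938037
[[609.9 399.2]
 [633.7  80.5]] [621.7923496  239.82707746]
[[430.4 338.1]
 [435.5 263. ]
 [440.7 187.1]
 [446.  113.5]]
184.19142120757343 4.489271183267758
```

Both cameras agree on the rack: far-rail midpoint within 2 mm, yaw about 4.4°, rail spacing 184 mm against 185, strip as expected. Now a planning helper, then the first approach.

```bash
cat > plan.py <<'E'
import sys,json
from h import *
from scipy.spatial.transform import Rotation as R
CH={6:(473.5,-129,-4.5),38:(482,-211.7,-5.6),16:(472,-287.6,-4.5),25:(454.6,-366.3,-3.3)}
BAY={6:(515.3,118.9,4.4),16:(509.5,193.7,4.4),25:(503.7,268.5,4.4),38:(497.9,343.2,4.4)}
def go(x,y,z,yaw):
    """slide (mm, current tool axes) and spin (deg) to a world TCP target, tool x at yaw+180"""
    s=sensors.read_state(); w,a,b,c=s["ee_rot"]; r=R.from_quat([a,b,c,w]); M=r.as_matrix()
    d=np.array([x,y,z])-1000*s["tcp_pos"]
    cur=np.degrees(np.arctan2(-M[1,0],-M[0,0]))
    print("t",s["time"].__round__(2) if hasattr(s["time"],"__round__") else s["time"],"tcp",(1000*s["tcp_pos"]).round(1),"yaw",cur.round(2),"z",M[:,2].round(3),"q5,6",s["q"][4:].round(2))
    print("slide",(M.T@d).round(1),"spin",round(cur-yaw,2))
if __name__=="__main__":
    k,w,z=sys.argv[1:4]; go(*( (CH if w=="c" else BAY)[int(k)][:2]),float(z),(CH if w=="c" else BAY)[int(k)][2])
E
python3 -m inch '{"slide":[[0,0,0]],"spin":[0],"claw":[0.4]}' | head -1;python3 plan.py 6 c 120
```

```text
time: 5.25
t 5.25 tcp [505.  181.5 299.8] yaw 5.49 z [-0.007  0.061 -0.998] q5,6 [0.06 0.08]
slide [  60.9 -316.6  160.6] spin 9.99
```

```bash
python3 -m inch '{"slide":[[6,-35,10],[12,-70,20],[18,-105,30],[24,-140,40],[30,-175,50]],"spin":[0,0,0,0,0],"claw":[0.4,0.4,0.4,0.4,0.4]}' | head -1
python3 -m inch '{"slide":[[7,-30,22],[14,-60,44],[21,-90,66],[28,-120,88],[31,-142,110]],"spin":[3,5,8,10,10],"claw":[0.4,0.4,0.4,0.4,0.4]}' | head -1
python3 -m inch '{"slide":[[0,0,0],[0,0,0]],"spin":[0,0],"claw":[0.4,0.4]}' | head -1;python3 plan.py 6 c 60
```

```text
time: 5.67
time: 6.08
time: 6.25
t 6.25 tcp [ 471.8 -128.8  118.4] yaw -4.85 z [-0.011  0.064 -0.998] q5,6 [ 0.05 -0.36]
slide [-2.6 -3.7 58.2] spin -0.35
```

```bash
python3 -m inch '{"slide":[[-2,-2,30],[-3,-4,58],[-3,-4,80],[-3,-5,95],[-3,-5,95]],"spin":[0,0,0,0,0],"claw":[0.4,0.4,0.4,0.4,0.4]}'
python3 plan.py 6 c 6.5
python3 - <<'E'
from h import *
f=imaging.grab_frame("wrist")[...,::-1];cv2.imwrite("pics/w4.png",f)
E
```

```text
time: 6.67
tcp_pos: [0.4738, -0.1258, 0.0226]
ee_rot: [-0.007, 0.04, 0.999, 0.032]
contact_force: [-1.1, -0.0, 0.5]
opening: 0.0512
finger_force: 0.0
t 6.67 tcp [ 473.8 -125.8   22.6] yaw -4.54 z [-0.012  0.064 -0.998] q5,6 [ 0.05 -0.36]
slide [-0.3 -4.3 15.9] spin -0.04
```

View pics/w4.png

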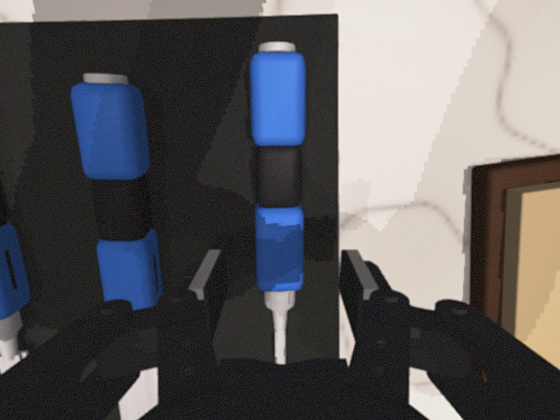

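The handle (cols 256–304) is centred between the fingertips (cols 218 and 342). Descend and grip.

```bash
python3 - <<'E'
from h import *
m=imaging.camera_model("wrist")
print(proj(m,np.array([[473.5,-129,27],[503.4,-131.4,16],[375.8,-121.3,20]])/1000).round(0))
E
python3 -m inch '{"slide":[[0,-2,8],[0,-3,16],[0,-3,16],[0,-3,16],[0,-3,16]],"spin":[0,0,0,0,0],"claw":[0.4,0.4,0.4,0.75,0.8]}' 50
python3 -m inch '{"slide":[[0,0,0],[0,0,0],[0,0,0],[0,0,0]],"spin":[0,0,0,0],"claw":[1,1,1,1]}' 60
```

```text
[[279. 241.]
 [278. 282.]
 [277.  43.]]
time: 7.13
tcp_pos: [0.4758, -0.1301, 0.009]
ee_rot: [-0.005, 0.04, 0.999, 0.031]
contact_force: [0.1, -0.2, -0.3]
opening: 0.0282
finger_force: 0.0
time: 7.47
tcp_pos: [0.4755, -0.13, 0.0086]
ee_rot: [-0.005, 0.04, 0.999, 0.031]
contact_force: [-0.2, -0.2, -0.7]
opening: -0.0
finger_force: 0.0
```

The fingers shut completely, so the grasp missed. Taking a look.

Run:
```python
from h import *
f=imaging.grab_frame("wrist")[...,::-1];g=imaging.grab_frame("scene")[...,::-1]
cv2.imwrite("pics/w5.png",np.hstack([cv2.resize(f,(400,300)),cv2.resize(g[140:290,110:310],(400,300))]))
s=sensors.read_state();print(s["opening"],s["tcp_pos"])
```

```text
0.00028550007890476765 [ 0.47544966 -0.12992397  0.00849204]
```

View pics/w5.png

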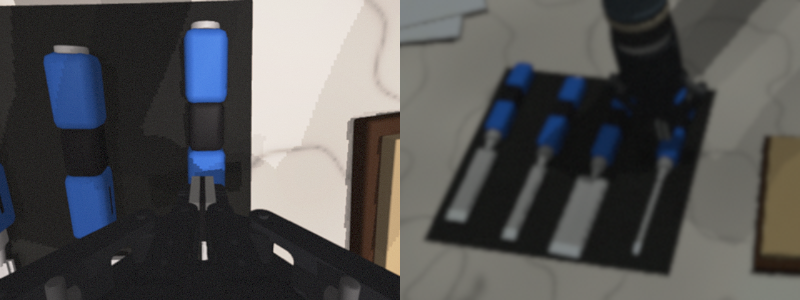

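Run:
```python
from h import *
m=imaging.camera_model("wrist");s=sensors.read_state();T=m["world_from_camera"]
from scipy.spatial.transform import Rotation as R
w,a,b,c=s["ee_rot"];M=R.from_quat([a,b,c,w]).as_matrix()
print("cam in tool",(M.T@(T[:3,3]-s["tcp_pos"])*1000).round(1))
for dx in(11,0,-11):
  for dz in(0,-10,-19,-30):print(dx,dz,proj(m,s["tcp_pos"]+M@[dx/1000,0,dz/1000]).round(0), end=" ")
f=imaging.grab_frame("wrist")[...,::-1]
for r in handles(f,m):print(r)
cv2.imwrite("pics/c5.png",cv2.resize(f[180:330,180:380],(800,600),interpolation=cv2.INTER_CUBIC))
```

```text
cam in tool [ 6.820e+01 -1.000e-01 -1.701e+02]
11 0 [[283. 222.]] 11 -10 [[283. 229.]] 11 -19 [[283. 235.]] 11 -30 [[283. 244.]] 0 0 [[283. 242.]] 0 -10 [[283. 249.]] 0 -19 [[283. 256.]] 0 -30 [[283. 266.]] -11 0 [[283. 260.]] -11 -10 [[283. 268.]] -11 -19 [[283. 277.]] -11 -30 [[283. 288.]] (np.float64(7.109375), array([ 474.1, -268.6]), np.float32(-12.27), np.float64(51.9), 9.3)
(np.float64(105.0038949616786), array([ 403.5, -206.5]), np.float32(-4.77), np.float64(47.8), 34.2)
(np.float64(126.5884497313891), array([ 488.7, -213.4]), np.float32(-20.07), np.float64(62.1), 33.2)
(np.float64(288.002427184466), array([ 393.1, -121.8]), np.float32(-4.16), np.float64(45.5), 28.3)
(np.float64(289.3081529249194), array([ 461.6, -137.4]), np.float32(64.58), np.float64(35.0), 27.5)
```

View pics/c5.png

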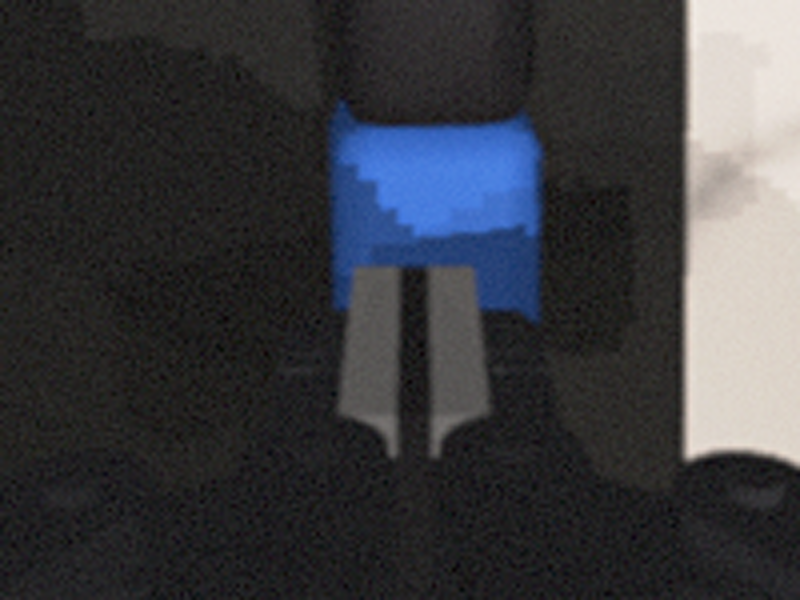

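The shut fingertips end at crop row 265 (full-image row 246). The stated TCP would put them at row 222, so the real tips stand roughly 25–30 mm higher, just above the handle, which is undisturbed. I'll open again and descend in small steps, watching the force.

```bash
python3 -m inch '{"slide":[[0,0,0],[0,0,0],[0,0,0],[0,0,0],[0,0,4]],"spin":[0,0,0,0,0],"claw":[0.4,0.4,0.4,0.4,0.4]}' | sed -n '2p;4,5p'
python3 -m inch '{"slide":[[0,0,3],[0,0,6],[0,0,8],[0,0,8]],"spin":[0,0,0,0],"claw":[0.4,0.4,0.4,0.4]}' | sed -n '2p;4,5p'
python3 - <<'E'
from h import *
m=imaging.camera_model("wrist");f=imaging.grab_frame("wrist")[...,::-1];print(sensors.read_state()["contact_force"],m["world_from_camera"][:3,3])
cv2.imwrite("pics/w6.png",np.hstack([f[150:330,120:440]]))
E
```

```text
tcp_pos: [0.4761, -0.13, 0.0051]
contact_force: [-0.5, -0.6, -0.1]
opening: 0.0511
tcp_pos: [0.4746, -0.1288, -0.0045]
contact_force: [0.3, -0.6, 0.6]
opening: 0.0513
[-0.59559207  0.62665277 -0.27709076] [ 0.40816601 -0.13413285  0.16621349]
```

View pics/w6.png

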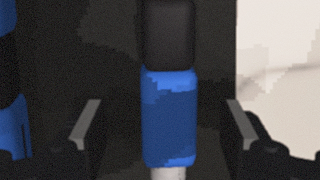

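No contact with the reported TCP at -4.5 mm, which confirms the tips are higher than reported. The handle (cols 140–197 of the crop) lies between the fingers. I'll keep lowering until they touch the mat.

```bash
python3 -m inch '{"slide":[[0,0,3],[0,0,6],[0,0,6]],"spin":[0,0,0],"claw":[0.4,0.4,0.4]}' | sed -n '2p;4,5p'
python3 -m inch '{"slide":[[0,0,2],[0,0,4],[0,0,4]],"spin":[0,0,0],"claw":[0.4,0.4,0.4]}' | sed -n '2p;4,5p'
```

```text
tcp_pos: [0.4748, -0.1285, -0.0103]
contact_force: [-0.6, 0.8, -0.1]
opening: 0.0509
tcp_pos: [0.4749, -0.1284, -0.014]
contact_force: [-0.4, 0.5, -0.4]
opening: 0.0512
```

```bash
python3 -m inch '{"slide":[[0,0,2],[0,0,4],[0,0,4]],"spin":[0,0,0],"claw":[0.4,0.4,0.4]}' | sed -n '2p;4,5p'
python3 -m inch '{"slide":[[0,0,0],[0,0,0],[0,0,0],[0,0,0],[0,0,0]],"spin":[0,0,0,0,0],"claw":[0.6,0.8,1,1,1]}' 60 | sed -n '2p;4,6p'
```

```text
tcp_pos: [0.4748, -0.1281, -0.0181]
contact_force: [-0.6, 0.2, -0.1]
opening: 0.0514
tcp_pos: [0.4756, -0.1285, -0.0171]
contact_force: [-0.5, 1.0, 2.0]
opening: 0.0244
finger_force: 59.0
```

Gripped: opening 24.4 mm, 59 N. Lifting gently and checking.

```bash
python3 -m inch '{"slide":[[0,0,-2],[0,0,-8],[0,0,-20],[0,0,-40],[0,0,-60]],"spin":[0,0,0,0,0],"claw":[1,1,1,1,1]}' 80 | sed -n '2p;4,6p'
python3 -m inch '{"slide":[[0,0,-30],[0,0,-50],[0,0,-50]],"spin":[0,0,0],"claw":[1,1,1]}' 80 | sed -n '2p;4,6p'
python3 - <<'E'
from h import *
m=imaging.camera_model("wrist");f=imaging.grab_frame("wrist")[...,::-1];g=imaging.grab_frame("scene")[...,::-1]
cv2.imwrite("pics/w7.png",np.hstack([cv2.resize(f,(400,300)),cv2.resize(g[90:270,130:370],(400,300))]))
E
python3 plan.py 6 b 90
```

```text
tcp_pos: [0.4747, -0.1316, 0.0428]
contact_force: [0.7, -0.7, -1.2]
opening: 0.0241
finger_force: 78.5
tcp_pos: [0.4796, -0.137, 0.0986]
contact_force: [1.2, -0.4, -0.6]
opening: 0.0242
finger_force: 78.5
t 10.35 tcp [ 477.  -135.7   93.8] yaw -4.54 z [-0.005  0.06  -0.998] q5,6 [ 0.05 -0.37]
slide [-18.  256.1  18.9] spin -8.94
```

View pics/w7.png

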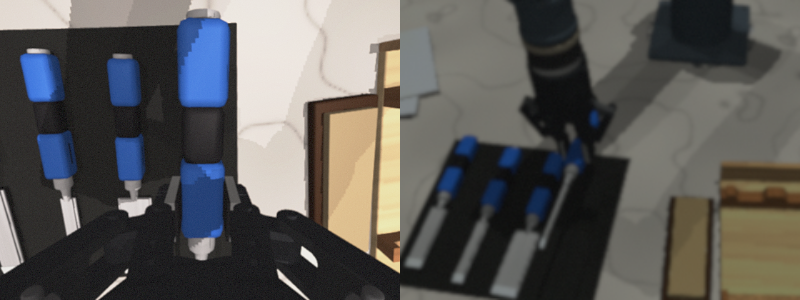

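The chisel is held straight (handle cols 180–225 of the left panel). Checking its pose in the hand by casting rays at the expected height.

```bash
cat > inhand.py <<'E'
from h import *
from scipy.spatial.transform import Rotation as R
m=imaging.camera_model("wrist");s=sensors.read_state();f=imaging.grab_frame("wrist")[...,::-1]
w,a,b,c=s["ee_rot"];M=R.from_quat([a,b,c,w]).as_matrix()
h=cv2.cvtColor(f,cv2.COLOR_BGR2HSV)
k=((h[...,0]>98)&(h[...,0]<130)&(h[...,1]>110)&(h[...,2]>50)).astype(np.uint8); k[:,:225]=0;k[:,345:]=0
k=cv2.morphologyEx(k,cv2.MORPH_OPEN,np.ones((5,5)))
r=np.where(k.any(1))[0]; v0,v1=r.min(),r.max()
c0=np.where(k[v0+8])[0].mean(); c1=np.where(k[v1-8])[0].mean(); w0=np.ptp(np.where(k[v0+40])[0])
z=s["tcp_pos"][2]+.020+.013
P=1000*ray(m,[(c0,v0),(c1,v1)],z)
d=P[1]-P[0];e=d/np.linalg.norm(d);o=P[1]-30*e; xt=-M[:,0]
print("butt/front px",(c0,v0),(c1,v1),"len",np.linalg.norm(d).round(1),"yaw",np.degrees(np.arctan2(d[1],d[0])).round(2),"tool yaw",np.degrees(np.arctan2(xt[1],xt[0])).round(2),"origin-tcp in tool",(M.T@(o-1000*s["tcp_pos"])).round(1),"t",s["time"])
E
python3 inhand.py;python3 plan.py 6 b 90
```

```text
butt/front px (np.float64(284.5), np.int64(25)) (np.float64(282.5), np.int64(332)) len 130.8 yaw -4.87 tool yaw -4.54 origin-tcp in tool [ -2.2  -0.2 -33.1] t 10.35
t 10.4 tcp [ 475.9 -135.1   92.2] yaw -4.53 z [-0.008  0.062 -0.998] q5,6 [ 0.05 -0.37]
slide [-19.2 255.7  17.5] spin -8.93
```

```bash
python3 -m inch '{"slide":[[-2,30,2],[-4,65,4],[-7,100,6],[-9,135,8],[-11,165,10]],"spin":[0,-2,-4,-6,-9],"claw":[1,1,1,1,1]}' 80 | sed -n '2p'
python3 -m inch '{"slide":[[-2,40,5],[-4,75,8],[-4,90,8],[-4,90,8],[-4,90,8]],"spin":[0,0,0,0,0],"claw":[1,1,1,1,1]}' 80 | sed -n '2p'
python3 inhand.py;python3 plan.py 6 b 40
```

```text
tcp_pos: [0.4983, 0.0311, 0.0899]
tcp_pos: [0.4953, 0.1198, 0.0878]
butt/front px (np.float64(284.5), np.int64(25)) (np.float64(283.0), np.int64(332)) len 130.8 yaw 4.37 tool yaw 4.59 origin-tcp in tool [ -2.3  -0.1 -33.1] t 11.2333
t 11.28 tcp [495.8 118.9  88.1] yaw 4.49 z [-0.011  0.061 -0.998] q5,6 [ 0.06 -0.02]
slide [-19.8  -4.5  47.8] spin 0.09
```

```bash
python3 -m inch '{"slide":[[-10,-1,0],[-17,-1,5],[-17,-2,20],[-17,-3,35],[-17,-3,47]],"spin":[0,0,0,0,0],"claw":[1,1,1,1,1]}' 80 | sed -n '2p'
python3 -m inch '{"slide":[[0,0,0],[0,0,0]],"spin":[0,0],"claw":[1,1]}' 80 | sed -n '2p;4p'
python3 plan.py 6 b 10
python3 - <<'E'
from h import *
g=imaging.grab_frame("scene")[...,::-1];f=imaging.grab_frame("wrist")[...,::-1]
cv2.imwrite("pics/w8.png",np.hstack([cv2.resize(f,(400,300)),cv2.resize(g[160:310,280:480],(400,300))]))
E
```

```text
tcp_pos: [0.5136, 0.119, 0.0408]
tcp_pos: [0.5126, 0.1197, 0.0411]
contact_force: [-0.4, 0.6, -1.6]
t 11.87 tcp [512.6 119.7  41.1] yaw 4.39 z [-0.011  0.061 -0.998] q5,6 [ 0.06 -0.02]
slide [-2.8 -2.9 31. ] spin -0.01
```

View pics/w8.png

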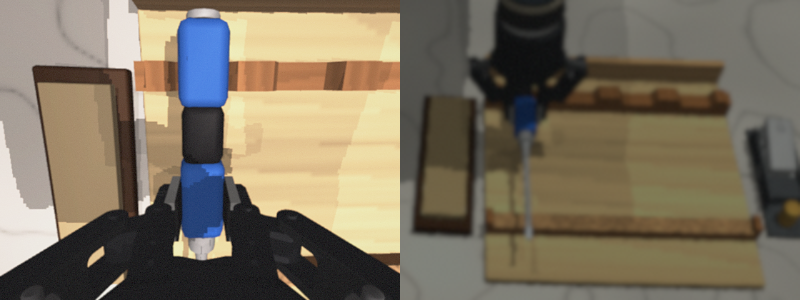

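The chisel is over bay a (handle above its notch, blade over the cork). Lowering with force checks.

```bash
python3 -m inch '{"slide":[[0,-1,10],[0,-2,20],[0,-2,27],[0,-2,27]],"spin":[0,0,0,0],"claw":[1,1,1,1]}' 80 | sed -n '2p;4p'
python3 -m inch '{"slide":[[0,0,2],[0,0,4],[0,0,4]],"spin":[0,0,0],"claw":[1,1,1]}' 80 | sed -n '2p;4p'
python3 -m inch '{"slide":[[0,0,1],[0,0,2],[0,0,2]],"spin":[0,0,0],"claw":[1,1,1]}' 80 | sed -n '2p;4p'
```

```text
tcp_pos: [0.5117, 0.12, 0.0129]
contact_force: [-1.1, -0.1, -1.4]
tcp_pos: [0.5137, 0.1205, 0.0116]
contact_force: [-1.1, 0.0, -0.4]
tcp_pos: [0.5141, 0.1206, 0.0106]
contact_force: [-2.0, -0.6, 4.7]
```

```bash
python3 -m inch '{"slide":[[0,0,1],[0,0,2],[0,0,2]],"spin":[0,0,0],"claw":[1,1,1]}' 80 | sed -n '2p;4p'
python3 -m inch '{"slide":[[0,0,1],[0,0,2],[0,0,2]],"spin":[0,0,0],"claw":[1,1,1]}' 80 | sed -n '2p;4p'
```

```text
tcp_pos: [0.5145, 0.1205, 0.0096]
contact_force: [-2.6, -1.0, 8.9]
tcp_pos: [0.5152, 0.1209, 0.008]
contact_force: [-2.0, -0.7, 8.8]
```

```bash
python3 -m inch '{"slide":[[0,0,1],[0,0,1],[0,0,1],[0,0,1],[0,0,1]],"spin":[0,0,0,0,0],"claw":[0.7,0.67,0.63,0.58,0.5]}' 40 | sed -n '2p;4,5p'
python3 -m inch '{"slide":[[0,0,0],[0,0,-2],[0,0,-6],[0,0,-30],[0,0,-65]],"spin":[0,0,0,0,0],"claw":[0.4,0.4,0.4,0.4,0.4]}' | sed -n '2p;4,5p'
python3 -m inch '{"slide":[[0,0,-30],[0,0,-60],[0,0,-60],[0,0,-60]],"spin":[0,0,0,0],"claw":[0.4,0.4,0.4,0.4]}' | sed -n '2p;4,5p'
python3 - <<'E'
from h import *
m=imaging.camera_model("wrist");f=imaging.grab_frame("wrist")[...,::-1];print(m["world_from_camera"][:3,3])
cv2.imwrite("pics/w9.png",f)
for r in handles(f,m,z=.040):print(r)
E
python3 plan.py 16 c 100
```

```text
tcp_pos: [0.5135, 0.1208, 0.0042]
contact_force: [-0.5, -0.1, -0.4]
opening: 0.0428
tcp_pos: [0.5104, 0.1166, 0.0662]
contact_force: [0.1, 0.0, 0.2]
opening: 0.0514
tcp_pos: [0.5169, 0.1131, 0.1326]
contact_force: [0.0, 0.0, -0.6]
opening: 0.0509
[0.44918258 0.09705426 0.30209898]
(np.float64(283.92371475953564), array([513.1, 118.9]), np.float32(4.91), np.float64(49.1), 25.5)
(np.float64(284.0074300699301), array([432.2, 112.6]), np.float32(4.56), np.float64(45.2), 27.1)
t 14.52 tcp [515.4 113.1 130.3] yaw 4.45 z [-0.006  0.062 -0.998] q5,6 [ 0.06 -0.03]
slide [  74.3 -397.2    5.7] spin 8.95
```

View pics/w9.png

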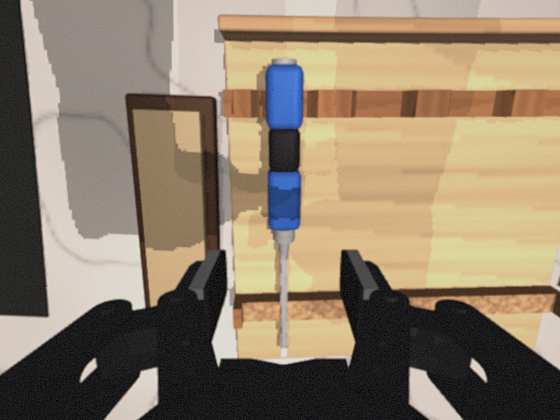

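Chisel_6 lies in bay a: handle at col 285, notch centre about col 284, estimated origin (513,119) against the bay's (515,119), yaw 4.9°. Next is chisel_16.

```bash
python3 -m inch '{"slide":[[7,-40,0],[14,-80,0],[21,-120,0],[29,-160,0],[37,-200,0]],"spin":[0,0,0,0,0],"claw":[0.4,0.4,0.4,0.4,0.4]}' | sed -n '2p'
python3 -m inch '{"slide":[[7,-40,0],[14,-80,0],[21,-120,5],[29,-160,5],[37,-197,5]],"spin":[2,4,6,8,9],"claw":[0.4,0.4,0.4,0.4,0.4]}' | sed -n '2p'
python3 -m inch '{"slide":[[0,0,0],[0,0,0],[0,0,0]],"spin":[0,0,0],"claw":[0.4,0.4,0.4]}' | sed -n '2p'
python3 plan.py 16 c 30
python3 - <<'E'
from h import *
m=imaging.camera_model("wrist");f=imaging.grab_frame("wrist")[...,::-1]
for r in handles(f,m):print(r)
E
```

```text
tcp_pos: [0.4914, -0.0897, 0.1147]
tcp_pos: [0.4695, -0.2884, 0.0969]
tcp_pos: [0.4705, -0.2862, 0.0981]
t 15.6 tcp [ 470.5 -286.2   98.1] yaw -4.55 z [-0.01   0.065 -0.998] q5,6 [ 0.04 -0.62]
slide [-2.7 -5.6 67.8] spin -0.05
(np.float64(157.36098208360983), array([ 373.2, -361.7]), np.float32(-0.99), np.float64(45.0), 30.9)
(np.float64(171.7893323100537), array([ 456.4, -364.8]), np.float32(-5.03), np.float64(53.0), 30.6)
(np.float64(275.4302466639709), array([ 391.5, -280.6]), np.float32(-3.26), np.float64(44.6), 28.3)
(np.float64(277.7258741258741), array([ 473.8, -285.8]), np.float32(-2.91), np.float64(51.7), 27.4)
(np.float64(372.6169934640523), array([ 484.4, -210.5]), np.float32(-2.25), np.float64(54.0), 31.9)
(np.float64(384.2879504914452), array([ 402.7, -200.4]), np.float32(-6.75), np.float64(46.1), 32.8)
```

```bash
python3 -m inch '{"slide":[[-2,-2,30],[-4,-3,60],[-4,-4,85],[-4,-5,95],[-4,-6,100]],"spin":[0,0,0,0,0],"claw":[0.4,0.4,0.4,0.4,0.4]}' | sed -n '2p;4p'
python3 -m inch '{"slide":[[0,0,5],[0,-1,10],[0,-1,15],[0,-1,15]],"spin":[0,0,0,0],"claw":[0.4,0.4,0.4,0.4]}' | sed -n '2p;4p'
python3 plan.py 16 c -17.5
```

```text
tcp_pos: [0.4728, -0.2844, -0.0029]
contact_force: [-0.5, -0.4, 0.9]
tcp_pos: [0.4744, -0.2878, -0.0151]
contact_force: [-0.9, 0.6, -0.7]
t 16.4 tcp [ 474.4 -287.8  -15.1] yaw -4.53 z [-0.007  0.061 -0.998] q5,6 [ 0.04 -0.61]
slide [ 2.4 -0.1  2.4] spin -0.03
```

```bash
python3 -m inch '{"slide":[[0,0,2],[0,0,2],[0,0,2],[0,0,2],[0,0,2]],"spin":[0,0,0,0,0],"claw":[0.5,0.7,0.8,1,1]}' 60 | sed -n '2p;4,6p'
python3 -m inch '{"slide":[[0,0,0],[0,0,-2],[0,0,-8],[0,0,-20],[0,0,-50]],"spin":[0,0,0,0,0],"claw":[1,1,1,1,1]}' 80 | sed -n '2p;4,6p'
python3 -m inch '{"slide":[[0,0,-30],[0,0,-60],[0,0,-60],[0,0,-60]],"spin":[0,0,0,0],"claw":[1,1,1,1]}' 80 | sed -n '2p;4,6p'
python3 inhand.py; python3 plan.py 16 b 95
```

```text
tcp_pos: [0.4747, -0.288, -0.0164]
contact_force: [-0.4, 0.5, 2.4]
opening: 0.0244
finger_force: 59.8
tcp_pos: [0.4708, -0.2876, 0.0284]
contact_force: [1.2, 0.1, -2.8]
opening: 0.0238
finger_force: 78.4
tcp_pos: [0.4767, -0.296, 0.096]
contact_force: [0.5, -0.1, -2.5]
opening: 0.0243
finger_force: 78.5
butt/front px (np.float64(281.0), np.int64(24)) (np.float64(283.0), np.int64(330)) len 130.0 yaw -4.2 tool yaw -4.55 origin-tcp in tool [ -1.2  -0.3 -33.1] t 17.5667
t 17.62 tcp [ 475.4 -294.8   93.7] yaw -4.54 z [-0.006  0.06  -0.998] q5,6 [ 0.04 -0.62]
slide [  4.7 488.9  27.9] spin -8.94
```

```bash
python3 -m inch '{"slide":[[0,35,0],[1,75,4],[1,115,6],[2,155,8],[2,195,10]],"spin":[0,0,0,0,0],"claw":[1,1,1,1,1]}' 80 | sed -n '2p'
python3 -m inch '{"slide":[[0,40,0],[1,80,4],[1,120,6],[2,160,8],[2,195,10]],"spin":[0,0,0,0,0],"claw":[1,1,1,1,1]}' 80 | sed -n '2p'
python3 -m inch '{"slide":[[0,40,2],[0,70,4],[0,98,7],[0,98,7],[0,98,7]],"spin":[-3,-5,-7,-9,-9],"claw":[1,1,1,1,1]}' 80 | sed -n '2p'
python3 plan.py 16 b 40
```

```text
tcp_pos: [0.4863, -0.0972, 0.0921]
tcp_pos: [0.4996, 0.0978, 0.0941]
tcp_pos: [0.5074, 0.1946, 0.0927]
t 18.87 tcp [507.4 194.6  92.7] yaw 4.68 z [-0.013  0.06  -0.998] q5,6 [0.06 0.12]
slide [-2.4 -4.3 52.6] spin 0.28
```

```bash
python3 -m inch '{"slide":[[-2,-2,10],[-2,-2,25],[-2,-3,40],[-2,-4,52],[-2,-4,52]],"spin":[0,0,0,0,0],"claw":[1,1,1,1,1]}' 80 | sed -n '2p;4p'
python3 plan.py 16 b 13
python3 -m inch '{"slide":[[0,0,10],[0,-1,20],[0,-2,25],[0,-2,25]],"spin":[0,0,0,0],"claw":[1,1,1,1]}' 80 | sed -n '2p;4p'
python3 plan.py 16 b 7
```

```text
tcp_pos: [0.5081, 0.1908, 0.0383]
contact_force: [-0.1, 0.1, -1.0]
t 19.28 tcp [508.1 190.8  38.3] yaw 4.32 z [-0.016  0.06  -0.998] q5,6 [0.06 0.12]
slide [-1.9  1.3 25.4] spin -0.08
tcp_pos: [0.5102, 0.1917, 0.0163]
contact_force: [-1.1, 0.0, -2.1]
t 19.62 tcp [510.2 191.7  16.3] yaw 4.43 z [-0.01   0.061 -0.998] q5,6 [0.06 0.12]
slide [0.5 1.5 9.4] spin 0.03
```

```bash
python3 -m inch '{"slide":[[0,1,2],[0,1,4],[0,1,4]],"spin":[0,0,0],"claw":[1,1,1]}' 80 | sed -n '2p;4p'
python3 -m inch '{"slide":[[0,1,1],[0,1,3],[0,1,3]],"spin":[0,0,0],"claw":[1,1,1]}' 80 | sed -n '2p;4p'
python3 -m inch '{"slide":[[0,0,1],[0,0,2],[0,0,2]],"spin":[0,0,0],"claw":[1,1,1]}' 80 | sed -n '2p;4p'
```

```text
tcp_pos: [0.5115, 0.1936, 0.0142]
contact_force: [0.1, -0.1, -1.8]
tcp_pos: [0.512, 0.195, 0.0119]
contact_force: [1.4, 0.2, 2.5]
tcp_pos: [0.5123, 0.1952, 0.0109]
contact_force: [-0.9, 0.5, 6.5]
```

```bash
python3 -m inch '{"slide":[[0,-1,1],[0,-1,3],[0,-1,3]],"spin":[0,0,0],"claw":[1,1,1]}' 80 | sed -n '2p;4p'
python3 -m inch '{"slide":[[0,0,1],[0,0,2],[0,0,2]],"spin":[0,0,0],"claw":[1,1,1]}' 80 | sed -n '2p;4p'
```

```text
tcp_pos: [0.5132, 0.1943, 0.0083]
contact_force: [2.1, -0.7, 6.9]
tcp_pos: [0.5133, 0.1943, 0.0079]
contact_force: [-0.4, -1.5, 12.8]
```

```bash
python3 -m inch '{"slide":[[0,0,1],[0,0,1],[0,0,1],[0,0,1],[0,0,1]],"spin":[0,0,0,0,0],"claw":[0.7,0.67,0.63,0.58,0.5]}' 40 | sed -n '2p;4,5p'
python3 -m inch '{"slide":[[0,0,0],[0,0,-2],[0,0,-6],[0,0,-30],[0,0,-65]],"spin":[0,0,0,0,0],"claw":[0.4,0.4,0.4,0.4,0.4]}' | sed -n '2p;4,5p'
python3 -m inch '{"slide":[[0,0,-30],[0,0,-60],[0,0,-60],[0,0,-60]],"spin":[0,0,0,0],"claw":[0.4,0.4,0.4,0.4]}' | sed -n '2p;4,5p'
python3 - <<'E'
from h import *
m=imaging.camera_model("wrist");f=imaging.grab_frame("wrist")[...,::-1]
cv2.imwrite("pics/w10.png",f)
for r in handles(f,m,z=.040):print(r)
E
python3 plan.py 25 c 110
```

```text
tcp_pos: [0.5106, 0.194, 0.0023]
contact_force: [0.0, 0.1, -0.2]
opening: 0.0427
tcp_pos: [0.508, 0.1894, 0.0645]
contact_force: [0.4, -0.3, -0.5]
opening: 0.0513
tcp_pos: [0.5145, 0.1867, 0.1313]
contact_force: [0.2, -0.2, -0.8]
opening: 0.0511
(np.float64(179.3747143945164), array([432. , 110.4]), np.float32(5.76), np.float64(45.2), 28.9)
(np.float64(189.83309352517986), array([513.2, 118.4]), np.float32(3.41), np.float64(50.6), 27.5)
(np.float64(283.44653739612187), array([510.2, 192.2]), np.float32(4.93), np.float64(48.8), 25.0)
(np.float64(283.9851268591426), array([429.6, 186.3]), np.float32(4.26), np.float64(45.7), 26.9)
t 22.08 tcp [513.  186.5 129. ] yaw 4.45 z [-0.005  0.062 -0.998] q5,6 [0.06 0.11]
slide [ 101.1 -546.7  -15. ] spin 7.75
```

Chisel_16 is in bay b: origin (510,192) against (509.5,193.7). Next is chisel_25.

```bash
python3 -m inch '{"slide":[[7,-40,-1],[14,-80,-2],[21,-120,-3],[29,-160,-4],[37,-200,-5]],"spin":[0,0,0,0,0],"claw":[0.4,0.4,0.4,0.4,0.4]}' | sed -n '2p'
python3 -m inch '{"slide":[[7,-40,-1],[14,-80,-2],[21,-120,-3],[29,-160,-4],[37,-200,-5]],"spin":[0,0,0,0,0],"claw":[0.4,0.4,0.4,0.4,0.4]}' | sed -n '2p'
python3 -m inch '{"slide":[[7,-40,-1],[14,-80,-2],[21,-120,-3],[27,-147,-4],[27,-147,-5]],"spin":[2,4,6,8,8],"claw":[0.4,0.4,0.4,0.4,0.4]}' | sed -n '2p'
python3 -m inch '{"slide":[[0,0,0],[0,0,0]],"spin":[0,0],"claw":[0.4,0.4]}' | sed -n '2p'
python3 plan.py 25 c 30
python3 - <<'E'
from h import *
m=imaging.camera_model("wrist");f=imaging.grab_frame("wrist")[...,::-1]
for r in handles(f,m):print(r)
E
```

```text
tcp_pos: [0.4889, -0.0169, 0.1184]
tcp_pos: [0.4677, -0.219, 0.111]
tcp_pos: [0.4513, -0.3712, 0.1056]
tcp_pos: [0.4532, -0.3653, 0.1075]
t 23.5 tcp [ 453.2 -365.3  107.5] yaw -3.52 z [-0.01   0.065 -0.998] q5,6 [ 0.04 -0.75]
slide [-2.5 -5.8 77.3] spin -0.22
(np.float64(274.8215371254885), array([ 373.3, -361.1]), np.float32(-2.6), np.float64(44.6), 28.2)
(np.float64(277.57936905358036), array([ 455.4, -364.4]), np.float32(-2.16), np.float64(50.3), 27.2)
(np.float64(472.8993123772102), array([ 483.7, -209.1]), np.float32(-7.45), np.float64(127.5), 38.4)
```

```bash
python3 -m inch '{"slide":[[-2,-2,30],[-3,-3,60],[-3,-4,90],[-3,-5,105],[-3,-6,110]],"spin":[-1,-1,-1,-1,-1],"claw":[0.4,0.4,0.4,0.4,0.4]}' | sed -n '2p;4p'
python3 -m inch '{"slide":[[0,0,5],[0,0,10],[0,-1,14],[0,-1,14]],"spin":[0,0,0,0],"claw":[0.4,0.4,0.4,0.4]}' | sed -n '2p;4p'
python3 plan.py 25 c -17.5
```

```text
tcp_pos: [0.4537, -0.3614, -0.0053]
contact_force: [-0.8, 0.2, 0.3]
tcp_pos: [0.456, -0.3664, -0.0145]
contact_force: [0.0, 0.1, -0.1]
t 24.3 tcp [ 456.  -366.4  -14.5] yaw -2.51 z [-0.007  0.061 -0.998] q5,6 [ 0.04 -0.77]
slide [ 1.4 -0.1  3. ] spin 0.79
```

```bash
python3 -m inch '{"slide":[[0,1,2],[0,1,3],[0,1,3],[0,1,3],[0,1,3]],"spin":[0,0,0,0,0],"claw":[0.5,0.7,0.8,1,1]}' 60 | sed -n '2p;4,6p'
python3 -m inch '{"slide":[[0,0,0],[0,0,-2],[0,0,-8],[0,0,-20],[0,0,-50]],"spin":[0,0,0,0,0],"claw":[1,1,1,1,1]}' 80 | sed -n '2p;4,6p'
python3 -m inch '{"slide":[[0,0,-30],[0,0,-60],[0,0,-60],[0,0,-60]],"spin":[0,0,0,0],"claw":[1,1,1,1]}' 80 | sed -n '2p;4,6p'
python3 inhand.py; python3 plan.py 25 b 95
```

```text
tcp_pos: [0.4562, -0.3654, -0.017]
contact_force: [-0.1, 1.3, 3.4]
opening: 0.025
finger_force: 59.4
tcp_pos: [0.4524, -0.3646, 0.0272]
contact_force: [0.4, 0.7, -2.8]
opening: 0.0241
finger_force: 78.3
tcp_pos: [0.4579, -0.3737, 0.0951]
contact_force: [0.0, -0.8, -2.5]
opening: 0.0241
finger_force: 78.5
butt/front px (np.float64(278.5), np.int64(24)) (np.float64(283.5), np.int64(332)) len 131.1 yaw -1.7 tool yaw -2.55 origin-tcp in tool [ -2.4  -0.4 -33.1] t 25.4667
t 25.52 tcp [ 456.7 -372.3   92.5] yaw -2.54 z [-0.007  0.06  -0.998] q5,6 [ 0.04 -0.78]
slide [-18.5 641.2  35.9] spin -6.94
```

```bash
python3 -m inch '{"slide":[[-1,35,0],[-2,75,4],[-4,115,6],[-5,155,8],[-6,195,11]],"spin":[0,0,0,0,0],"claw":[1,1,1,1,1]}' 80 | sed -n '2p'
python3 -m inch '{"slide":[[-1,40,2],[-2,80,4],[-4,120,6],[-5,160,8],[-6,200,11]],"spin":[0,0,0,0,0],"claw":[1,1,1,1,1]}' 80 | sed -n '2p'
python3 -m inch '{"slide":[[-1,40,2],[-2,80,4],[-4,120,6],[-5,160,8],[-6,200,11]],"spin":[0,0,0,0,0],"claw":[1,1,1,1,1]}' 80 | sed -n '2p'
python3 -m inch '{"slide":[[0,30,2],[0,46,3],[0,46,3],[0,46,3]],"spin":[-3,-6,-6,-6],"claw":[1,1,1,1]}' 80 | sed -n '2p'
python3 plan.py 25 b 40; python3 inhand.py
```

```text
tcp_pos: [0.4691, -0.1743, 0.09]
tcp_pos: [0.4838, 0.0251, 0.0916]
tcp_pos: [0.4986, 0.2243, 0.0925]
tcp_pos: [0.5006, 0.2689, 0.0922]
t 27.1 tcp [500.6 268.9  92.2] yaw 3.54 z [-0.013  0.059 -0.998] q5,6 [0.06 0.28]
slide [-3.5 -3.7 52. ] spin -0.86
butt/front px (np.float64(278.5), np.int64(25)) (np.float64(284.5), np.int64(332)) len 130.8 yaw 4.59 tool yaw 3.54 origin-tcp in tool [ -2.2  -0.1 -33.1] t 27.1
```

```bash
python3 -m inch '{"slide":[[-1,-1,10],[-1,-2,25],[-1,-2,40],[-1,-3,52],[-1,-3,52]],"spin":[0,0,0,0,0],"claw":[1,1,1,1,1]}' 80 | sed -n '2p;4p'
python3 -m inch '{"slide":[[0,0,10],[0,0,20],[0,-1,25],[0,-1,25]],"spin":[0,0,0,0],"claw":[1,1,1,1]}' 80 | sed -n '2p;4p'
python3 plan.py 25 b 7
```

```text
tcp_pos: [0.5006, 0.2667, 0.0383]
contact_force: [-0.2, -1.2, -3.6]
tcp_pos: [0.5022, 0.269, 0.0161]
contact_force: [0.0, 0.8, -3.5]
t 27.9 tcp [502.2 269.   16.1] yaw 3.44 z [-0.01   0.061 -0.998] q5,6 [0.06 0.28]
slide [-1.5 -1.2  9. ] spin -0.96
```

```bash
python3 -m inch '{"slide":[[0,0,2],[0,-1,5],[0,-1,5]],"spin":[0,0,0],"claw":[1,1,1]}' 80 | sed -n '2p;4p'
python3 -m inch '{"slide":[[0,0,1],[0,0,3],[0,0,3]],"spin":[0,0,0],"claw":[1,1,1]}' 80 | sed -n '2p;4p'
python3 -m inch '{"slide":[[0,0,1],[0,0,3],[0,0,3]],"spin":[0,0,0],"claw":[1,1,1]}' 80 | sed -n '2p;4p'
```

```text
tcp_pos: [0.5036, 0.2689, 0.0127]
contact_force: [0.1, 0.5, -2.6]
tcp_pos: [0.5042, 0.2694, 0.0107]
contact_force: [-1.0, -0.5, 2.2]
tcp_pos: [0.5048, 0.2694, 0.0085]
contact_force: [-0.1, -0.5, 5.4]
```

```bash
python3 -m inch '{"slide":[[0,0,1],[0,0,2],[0,0,2]],"spin":[0,0,0],"claw":[1,1,1]}' 80 | sed -n '2p;4p'
python3 -m inch '{"slide":[[0,0,1],[0,0,1],[0,0,1],[0,0,1],[0,0,1]],"spin":[0,0,0,0,0],"claw":[0.7,0.67,0.63,0.58,0.5]}' 40 | sed -n '2p;4,5p'
python3 -m inch '{"slide":[[0,0,0],[0,0,-2],[0,0,-6],[0,0,-30],[0,0,-65]],"spin":[0,0,0,0,0],"claw":[0.4,0.4,0.4,0.4,0.4]}' | sed -n '2p;4,5p'
python3 -m inch '{"slide":[[0,0,-30],[0,0,-60],[0,0,-60],[0,0,-60]],"spin":[0,0,0,0],"claw":[0.4,0.4,0.4,0.4]}' | sed -n '2p;4,5p'
python3 - <<'E'
from h import *
m=imaging.camera_model("wrist");f=imaging.grab_frame("wrist")[...,::-1]
cv2.imwrite("pics/w11.png",f)
for r in handles(f,m,z=.040):print(r)
E
python3 plan.py 38 c 110
```

```text
tcp_pos: [0.5052, 0.2695, 0.0076]
contact_force: [-0.5, -2.6, 7.8]
tcp_pos: [0.5031, 0.2695, 0.0033]
contact_force: [0.2, 0.3, 0.8]
opening: 0.0426
tcp_pos: [0.5002, 0.2643, 0.0651]
contact_force: [0.4, 0.1, -0.7]
opening: 0.0514
tcp_pos: [0.5066, 0.2625, 0.1322]
contact_force: [0.4, -0.7, -1.7]
opening: 0.0514
(np.float64(65.99107966779452), array([432.6, 108.6]), np.float32(8.13), np.float64(45.7), 33.8)
(np.float64(90.1627458542229), array([513.1, 118.3]), np.float32(2.36), np.float64(50.9), 32.5)
(np.float64(175.05551211884284), array([429.9, 184.2]), np.float32(5.47), np.float64(45.5), 29.0)
(np.float64(187.17352941176472), array([510.5, 191.8]), np.float32(2.9), np.float64(50.4), 27.7)
(np.float64(282.5468611847922), array([421.8, 262.5]), np.float32(3.49), np.float64(45.1), 26.5)
(np.float64(282.83047091412743), array([503.2, 267.7]), np.float32(3.97), np.float64(49.5), 24.8)
t 30.12 tcp [505.2 262.  129.9] yaw 3.45 z [-0.005  0.062 -0.998] q5,6 [0.06 0.26]
slide [  51.7 -471.8   -9.6] spin 9.05
```

Chisel_25 is in bay c: origin (503,268) against (504,268.5). Last is chisel_38.

```bash
python3 -m inch '{"slide":[[4,-40,-1],[9,-80,-2],[13,-120,-3],[18,-160,-4],[22,-200,-4]],"spin":[0,0,0,0,0],"claw":[0.4,0.4,0.4,0.4,0.4]}' | sed -n '2p'
python3 -m inch '{"slide":[[4,-40,-1],[9,-80,-2],[13,-120,-3],[18,-160,-4],[22,-200,-4]],"spin":[0,0,0,0,0],"claw":[0.4,0.4,0.4,0.4,0.4]}' | sed -n '2p'
python3 -m inch '{"slide":[[4,-40,-1],[7,-72,-2],[7,-72,-2],[7,-72,-2],[7,-72,-2]],"spin":[3,6,9,9,9],"claw":[0.4,0.4,0.4,0.4,0.4]}' | sed -n '2p'
python3 plan.py 38 c 30
python3 - <<'E'
from h import *
m=imaging.camera_model("wrist");f=imaging.grab_frame("wrist")[...,::-1]
for r in handles(f,m):print(r)
E
```

```text
tcp_pos: [0.4926, 0.0596, 0.1183]
tcp_pos: [0.4827, -0.1411, 0.11]
tcp_pos: [0.4806, -0.2115, 0.1077]
t 31.37 tcp [ 480.6 -211.5  107.7] yaw -5.49 z [-0.011  0.064 -0.998] q5,6 [ 0.05 -0.48]
slide [-2.7 -4.9 77.5] spin 0.11
(np.float64(277.40907089387935), array([ 483.6, -210.8]), np.float32(-5.8), np.float64(127.9), 28.5)
```

```bash
python3 -m inch '{"slide":[[-2,-2,30],[-3,-3,60],[-4,-4,90],[-4,-5,105],[-4,-6,110]],"spin":[0,0,0,0,0],"claw":[0.4,0.4,0.4,0.4,0.4]}' | sed -n '2p;4p'
python3 -m inch '{"slide":[[0,0,5],[0,0,10],[0,0,14],[0,0,14]],"spin":[0,0,0,0],"claw":[0.4,0.4,0.4,0.4]}' | sed -n '2p;4p'
python3 plan.py 38 c -17.5
```

```text
tcp_pos: [0.4813, -0.208, -0.005]
contact_force: [-0.7, 0.4, -0.4]
tcp_pos: [0.4848, -0.2108, -0.0143]
contact_force: [0.2, -0.0, -0.3]
t 32.17 tcp [ 484.8 -210.8  -14.3] yaw -5.49 z [-0.007  0.061 -0.998] q5,6 [ 0.05 -0.47]
slide [ 2.7 -1.3  3.2] spin 0.11
```

```bash
python3 -m inch '{"slide":[[0,0,2],[0,0,3],[0,0,3],[0,0,3],[0,0,3]],"spin":[0,0,0,0,0],"claw":[0.5,0.7,0.8,1,1]}' 60 | sed -n '2p;4,6p'
python3 -m inch '{"slide":[[0,0,0],[0,0,-2],[0,0,-8],[0,0,-20],[0,0,-50]],"spin":[0,0,0,0,0],"claw":[1,1,1,1,1]}' 90 | sed -n '2p;4,6p'
python3 -m inch '{"slide":[[0,0,-30],[0,0,-60],[0,0,-60],[0,0,-60]],"spin":[0,0,0,0],"claw":[1,1,1,1]}' 90 | sed -n '2p;4,6p'
python3 inhand.py; python3 plan.py 38 b 95
```

```text
tcp_pos: [0.4849, -0.211, -0.0168]
contact_force: [0.6, 0.6, 3.6]
opening: 0.0245
finger_force: 60.9
tcp_pos: [0.4802, -0.2111, 0.0278]
contact_force: [-0.6, 0.2, -2.5]
opening: 0.0238
finger_force: 89.8
tcp_pos: [0.4868, -0.2188, 0.095]
contact_force: [0.0, 0.3, -2.3]
opening: 0.0238
finger_force: 90.0
butt/front px (np.float64(279.0), np.int64(18)) (np.float64(283.5), np.int64(330)) len 132.0 yaw -4.79 tool yaw -5.55 origin-tcp in tool [ -1.2  -0.3 -33.1] t 33.3333
t 33.38 tcp [ 485.3 -217.8   92.7] yaw -5.54 z [-0.007  0.061 -0.998] q5,6 [ 0.05 -0.48]
slide [ 41.7 558.7  31.7] spin -9.94
```

```bash
python3 -m inch '{"slide":[[2,35,0],[5,75,4],[9,115,6],[12,155,8],[15,195,11]],"spin":[0,0,0,0,0],"claw":[1,1,1,1,1]}' 90 | sed -n '2p'
python3 -m inch '{"slide":[[3,40,2],[6,80,4],[9,120,6],[12,160,8],[15,200,11]],"spin":[0,0,0,0,0],"claw":[1,1,1,1,1]}' 90 | sed -n '2p'
python3 -m inch '{"slide":[[3,40,2],[6,80,4],[9,120,6],[12,163,9],[12,163,9]],"spin":[-2,-4,-6,-9,-9],"claw":[1,1,1,1,1]}' 90 | sed -n '2p'
python3 -m inch '{"slide":[[0,0,0],[0,0,0]],"spin":[0,0],"claw":[1,1]}' 90 | sed -n '2p'
python3 plan.py 38 b 40; python3 inhand.py
```

```text
tcp_pos: [0.4867, -0.0196, 0.0906]
tcp_pos: [0.491, 0.1809, 0.092]
tcp_pos: [0.4941, 0.3495, 0.0919]
tcp_pos: [0.4953, 0.3419, 0.0929]
t 34.8 tcp [495.3 341.9  92.9] yaw 3.49 z [-0.012  0.059 -0.998] q5,6 [0.06 0.4 ]
slide [-3.1 -2.  52.8] spin -0.91
butt/front px (np.float64(279.5), np.int64(18)) (np.float64(284.0), np.int64(330)) len 132.0 yaw 4.26 tool yaw 3.49 origin-tcp in tool [ -1.2  -0.2 -33.1] t 34.8
```

```bash
python3 -m inch '{"slide":[[-1,0,10],[-1,-1,25],[-1,-2,40],[-1,-2,52],[-1,-2,52]],"spin":[0,0,0,0,0],"claw":[1,1,1,1,1]}' 90 | sed -n '2p;4p'
python3 -m inch '{"slide":[[0,0,10],[0,0,20],[0,-1,25],[0,-1,25]],"spin":[0,0,0,0],"claw":[1,1,1,1]}' 90 | sed -n '2p;4p'
python3 plan.py 38 b 7
```

```text
tcp_pos: [0.4953, 0.3415, 0.0391]
contact_force: [-0.9, 0.1, -3.5]
tcp_pos: [0.4966, 0.3439, 0.0167]
contact_force: [0.3, -1.4, -3.7]
t 35.6 tcp [496.6 343.9  16.7] yaw 3.44 z [-0.01   0.06  -0.998] q5,6 [0.06 0.4 ]
slide [-1.3 -1.4  9.6] spin -0.96
```

```bash
python3 -m inch '{"slide":[[0,0,2],[0,-1,5],[0,-1,5]],"spin":[0,0,0],"claw":[1,1,1]}' 90 | sed -n '2p;4p'
python3 -m inch '{"slide":[[0,0,1],[0,0,3],[0,0,3]],"spin":[0,0,0],"claw":[1,1,1]}' 90 | sed -n '2p;4p'
python3 -m inch '{"slide":[[0,0,1],[0,0,3],[0,0,3]],"spin":[0,0,0],"claw":[1,1,1]}' 90 | sed -n '2p;4p'
```

```text
tcp_pos: [0.4978, 0.344, 0.0134]
contact_force: [0.0, 0.1, -2.1]
tcp_pos: [0.4977, 0.3442, 0.0103]
contact_force: [-0.8, -0.1, -1.9]
tcp_pos: [0.4979, 0.3445, 0.0075]
contact_force: [-0.5, -0.0, -1.2]
```

```bash
python3 -m inch '{"slide":[[0,0,1],[0,0,2],[0,0,2]],"spin":[0,0,0],"claw":[1,1,1]}' 90 | sed -n '2p;4p'
```

```text
tcp_pos: [0.4981, 0.3446, 0.0069]
contact_force: [-0.7, -1.6, 3.9]
```

```bash
python3 -m inch '{"slide":[[0,0,1],[0,0,2],[0,0,2]],"spin":[0,0,0],"claw":[1,1,1]}' 90 | sed -n '2p;4p'
python3 -m inch '{"slide":[[0,0,1],[0,0,1],[0,0,1],[0,0,1],[0,0,1]],"spin":[0,0,0,0,0],"claw":[0.7,0.67,0.63,0.58,0.5]}' 40 | sed -n '2p;4,5p'
python3 -m inch '{"slide":[[0,0,0],[0,0,-2],[0,0,-6],[0,0,-30],[0,0,-65]],"spin":[0,0,0,0,0],"claw":[0.4,0.4,0.4,0.4,0.4]}' | sed -n '2p;4,5p'
python3 -m inch '{"slide":[[0,0,-30],[0,0,-60],[0,0,-95],[0,0,-130],[0,0,-130]],"spin":[0,0,0,0,0],"claw":[0.4,0.4,0.4,0.4,0.4]}' | sed -n '2p;4,5p'
python3 -m inch '{"slide":[[0,-35,0],[0,-70,0],[0,-110,0],[0,-110,0],[0,-110,0]],"spin":[0,0,0,0,0],"claw":[0.4,0.4,0.4,0.4,0.4]}' | sed -n '2p;4,5p'
python3 - <<'E'
from h import *
m=imaging.camera_model("wrist");f=imaging.grab_frame("wrist")[...,::-1]
g=imaging.grab_frame("scene")[...,::-1]
cv2.imwrite("pics/w12.png",np.hstack([cv2.resize(f,(400,300)),cv2.resize(g[160:310,280:480],(400,300))]))
for r in handles(f,m,z=.040):print(r)
E
```

```text
tcp_pos: [0.4981, 0.3447, 0.0067]
contact_force: [-4.6, -3.7, 11.6]
tcp_pos: [0.4976, 0.3446, 0.002]
contact_force: [-0.5, 0.4, -0.2]
opening: 0.0426
tcp_pos: [0.4947, 0.339, 0.0634]
contact_force: [0.1, -0.0, 0.5]
opening: 0.0514
tcp_pos: [0.5029, 0.3341, 0.2071]
contact_force: [0.6, -0.7, 1.6]
opening: 0.051
tcp_pos: [0.5061, 0.2214, 0.1904]
contact_force: [-0.3, 0.1, 0.4]
opening: 0.0514
(np.float64(159.92416483784442), array([513.3, 118.4]), np.float32(5.49), np.float64(126.0), 29.7)
(np.float64(241.01775147928993), array([510.6, 192.1]), np.float32(4.78), np.float64(126.1), 26.7)
(np.float64(322.5786043985881), array([502.5, 268. ]), np.float32(3.45), np.float64(125.4), 28.0)
(np.float64(401.0255493101686), array([495.3, 343.2]), np.float32(3.19), np.float64(125.2), 31.5)
```

View pics/w12.png

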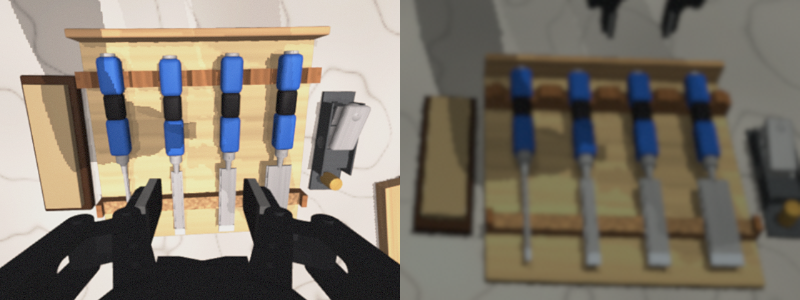

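All four chisels lie in order, 6, 16, 25, 38 from the oilstone (left panel, handles at cols 113, 172, 231, 286). Each origin is within 3 mm of its bay, and the oilstone and plane look untouched. Handing in.

```bash
python3 -c "
from rig import close_job
print(close_job())"
```

```text
the job is handed in; nothing more can be done
None
```

I put the four chisels in the rack in width order, the 6 mm one beside the oilstone, each measured within 3 mm of its bay's centre, left the oilstone and plane untouched as far as the pictures show, and handed the job in; no verdict came back.

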